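Shake up a settled bottle on the bench mixer

ROBOT

A 6-joint arm with a two-finger parallel gripper is mounted at the origin on the work surface. World frame = base frame: x ahead of the robot, y to its left, z up, the work surface at z = 0. Lengths are in mm, angles in rad, forces in N, time in s.
With the tool pointing down it reaches from about 300 to 775 mm from the base axis. Payload 14.6 kg.
Tool frame: the origin (TCP) lies midway between the tips of the shut fingers; the grasp point (between the pads) lies 19 mm behind it; y points along the fingers, z is the direction in which the jaws open and shut, and the axes are right-handed (so a half turn about y gives the same grasp; the last joint's range is limited). The gripper opens to 94 mm and grips with 3 to 60 N. Pads are 16 mm wide; open, the fingers measure 119 mm over their backs; the gripper's body (75 mm by 177 mm) begins 78 mm behind the grasp point.
Start: joints at [1.117, 0.3, 1.521, -0, 1.321, -0.067], TCP at [207.471, 509.357, 205.446] pointing down, gripper open.
Joint ranges: [-3.03, 3.03], [-0.79, 2.21], [0.23, 2.52], [-1.04, 4.18], [0, 3.07], [-2.55, 2.55]. Speed limits (rad/s): [2.22, 2.22, 2.57, 3.14, 3.14, 3.14].

INTERFACE

Orientations are given as [roll, pitch, yaw] about the fixed x, y, z axes, in that order (R = Rz(yaw) Ry(pitch) Rx(roll)).
In Python, from cell import manip gives the robot as it stands.
- The arm moves only by the tool play_rows, never from a script. Its argument "series" is a list of rows, each a list of 3 entries, a list of its own where there are three numbers: the shift along the tool's x, y, z in m, then the turn about the tool's y in rad, then the closure, from 0 (fully open) to 1 (shut). In form: [[[dx, dy, dz], twist, grip], ...]. A call has 1 to 20 rows; each row is the pose to reach, as a shift and turn from the pose measured when the call began, along the tool's axes at that moment; what a row does not reach only later rows make up. A row lasts 1/10 s, in which the tool goes at most 50 mm and 8.59 degrees, less where a joint would pass 70% of its speed; a pose out of reach is approached as far as the arm can. A call with a gripper value outside its range is refused whole. The fingers move at their own pace and stop on an object; "squeeze" is the grip in N (left out, the last holds). Time passes only in rows, so rows that repeat a pose let the fingers close. It gives the time, the measured TCP pose, the force and the opening at its end, in the units of the state.
- manip.read_state(): the state, without advancing time (a new reading comes with each control period).
- manip.camera(name): name is "side" or "top" or "wrist"; returns the picture (480x640x3 uint8, red, green, blue); there is no depth.
- manip.camera_params(name): a dict with "K" (3x3 intrinsics, pixels), "dist_coeffs" ([k1, k2, p1, p2, k3] as OpenCV has them; the pictures are not rectified), "rvec" (rotation vector, rad) and "tvec" (3), from world to camera coordinates, as OpenCV has them. Camera axes: x right, y down, z forward; pixel columns grow to the right and rows downward; lengths in mm; the calibration is good to about 2 mm. A picture is of the moment at which its call begins: read the wrist's pose just before it. camera_params takes no time and is no camera call; for the wrist camera it gives the pose at the moment of the call.
- manip.sign_off(): hands the job in, once; it reports no verdict.
The state is a dict: "clock": time; "joints": joint angles; "qd": joint speeds; "effort": joint torques, N m; "eef_pos": TCP position; "eef_rot": TCP orientation; "wrist_force": force on the tool from outside, world axes, zero at the start; "moment": the same for the moment, N m; "finger_gap": finger opening in mm.
Only numpy, scipy, OpenCV 4.12 (cv2) and the standard library are available. Lean on these libraries where they do the work, as an engineer would, in place of code of your own. Each camera call takes 0.05 s, during which the arm holds its last target. There are 200 camera calls.

TASK

The coating in the tall white bottle has settled. Keeping the bottle upright, press it down on the middle of the round rubber pad of the bench mixer until the pad is fully depressed and hold it there for about a second, then stand the bottle upright on the small square black mat and let go. Do not knock over or push away the short bottle.

Things in the scene. Friction and masses are not known exactly. Their poses are not given: they have to be found in the camera images.
- bottle_mid (a point): The tall bottle: closed, round, white plastic, black screw cap, paper label; 100 mm tall, body 40 mm in diameter up to 68 mm, then a neck and a 28 mm cap; 110 to 225 g. Point at its centre, 50 mm above its foot; z points to the cap. Starts upright on the bench near a short bottle and a wide low jar of the same materials, which may swap places; no other bottle is this tall.
- pad: The mixer's pad: flat black rubber disc, 72 mm across, centred on a fixed white box housing (150 x 130 mm, 62 mm high, yaw varies). Origin: centre of its top face, moves with it; z up. At rest it is 85 mm above the bench. It slides straight down 10 mm to a hard stop; the spring needs 4 N to start and 9 N at the stop (the bottle's weight alone does not sink it) and lifts it again.
- mat_top (a point): The mat: small square mat of black rubber, 120 x 120 mm and 4 mm thick, fixed on the bench, with nothing on it. The point is the centre of its top face, 4 mm above the bench; z is up, x and y along its sides. Mixer and mat may change sides.
- short_bottle_mid (a point): The short bottle, to be left standing: same materials and the same 40 mm diameter as the tall one, but only 62 mm tall. The point is at its centre, 31 mm above its foot; z points to its cap.
Not all that is in view belongs to the job. Of the things like the part that bears mat_top, leave any that is purple; of the rest the larger one is meant. What is shaped like the part that bears bottle_mid but brown is not meant.

How it is judged:
By the outcome, as a careful person would: the job done as asked, in the order asked, and still so for the second after the job is handed in, with the robot touching nothing.
It also fails if it takes over 56 s, if anything falls off the work surface, if the arm or the gripper's body presses on something with over 40 N, if the wrist force passes 120 N, or if a joint passes its speed limit or range.

## Working session

There is one attempt and no reset: what is moved stays moved. The work goes in short steps, Python scripts to look and compute and a tool call to move; the robot and the scene stay as the last step left them, time stands still between calls to the robot, and variables do not carry over. Pictures are saved under pics/ and viewed, about 8 in all and at most 12, crops included, and the job is handed in when it is done.

Besides the shell and the picture viewer there is one more tool, called in YAML: its name, and indented under it one key for each argument. play_rows: Moves the arm, as the interface text tells. Its arguments: {"type":"object","properties":{"series":{"type":"array","items":{"type":"array"}},"squeeze":{"type":"number"}},"required":["series"]}

```bash
mkdir -p pics; cat > h.py <<'E'
import numpy as np, cv2
from cell import manip
from scipy.spatial.transform import Rotation as R
def snap(n,f):
    p=manip.camera_params(n); im=manip.camera(n); cv2.imwrite('pics/'+f,im[:,:,::-1]); return im,p
def ray(p,u,v):
    K=np.array(p['K'],float); d=np.array(p['dist_coeffs'],float)
    q=cv2.undistortPoints(np.array([[[u,v]]],float),K,d)[0,0]
    M=cv2.Rodrigues(np.array(p['rvec'],float))[0]; t=np.array(p['tvec'],float).ravel()
    return -M.T@t, M.T@np.array([q[0],q[1],1])
def onz(p,u,v,z):
    c,d=ray(p,u,v); return c+d*(z-c[2])/d[2]
def px(p,X):
    return cv2.projectPoints(np.array([X],float),np.array(p['rvec'],float),np.array(p['tvec'],float),np.array(p['K'],float),np.array(p['dist_coeffs'],float))[0].ravel()
E
python3 - <<'E'
from h import *
import pickle
s=manip.read_state(); print(s)
P={}
for n in('top','side'):
    im,p=snap(n,n+'0.png'); P[n]=p
    c,_=ray(p,320,240); print(n,c)
pickle.dump(P,open('P.pkl','wb'))
print(R.from_euler('xyz',s['eef_rot']).as_matrix().round(3))
E
```

```text
{'clock': 0.0, 'joints': array([ 1.11741059e+00,  3.00476114e-01,  1.52159511e+00, -2.39041058e-05,
        1.32070596e+00, -6.66306661e-02]), 'qd': array([-0.00014493, -0.00094077,  0.00013898, -0.00018106, -0.00285749,
       -0.00028227]), 'effort': array([-1.97250342e-04, -5.31815171e+01, -3.52735591e+01,  7.08271447e-02,
        2.44565407e-02, -3.11419490e-05]), 'eef_pos': array([207.35694737, 509.12166699, 204.87764952]), 'eef_rot': array([-1.57197977e+00,  5.57653703e-05, -3.86749177e-01]), 'wrist_force': array([ 0.8721504 , -0.12683476,  0.06832665]), 'moment': array([ 0.01738106, -0.03339181, -0.00064332]), 'finger_gap': 93.81116981441238}
top [ 279.67737752  -33.4547881  1450.17460283]
side [ 188.87722202 -606.6444828   773.85473357]
[[ 0.926 -0.     0.377]
 [-0.377 -0.001  0.926]
 [-0.    -1.    -0.001]]
```

View pics/top0.png

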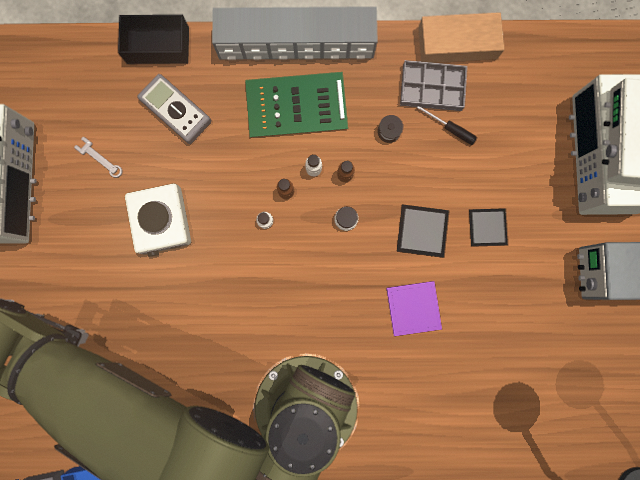

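View pics/side0.png

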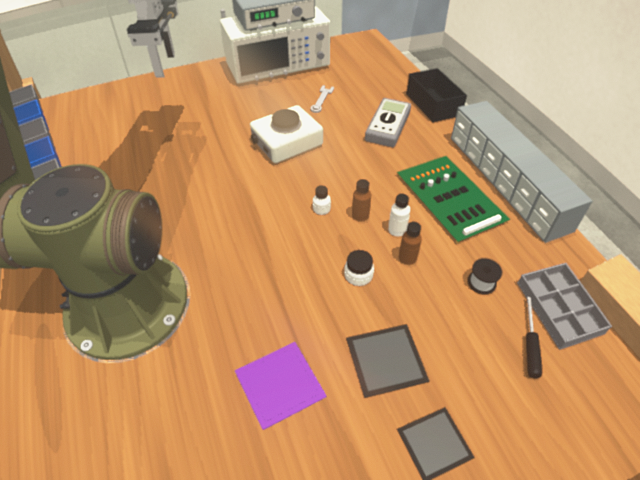

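Top view candidates for the tall bottle are white (314,165), brown (285,188) and (346,171), short white (264,220), and the jar (346,218). The brown ones are excluded by colour. In the side view the white one at (400,215) is tall and the one at (321,200) is short, so I choose (314,165). For the mat, the larger black one is at (423,231), the smaller at (488,227) and the purple at (414,308); I choose (423,231). The pad is at (154,217).

```bash
cat > m.py <<'E'
from h import *
import pickle
P=pickle.load(open('P.pkl','rb')); p=P['top']
im=cv2.imread('pics/top0.png')
g=cv2.cvtColor(im,cv2.COLOR_BGR2GRAY); hsv=cv2.cvtColor(im,cv2.COLOR_BGR2HSV)
def blob(mask,x,y,r):
    m=np.zeros_like(mask); m[y-r:y+r,x-r:x+r]=mask[y-r:y+r,x-r:x+r]
    n,l,st,c=cv2.connectedComponentsWithStats(m)
    i=1+np.argmax(st[1:,4]); return c[i],st[i],(l==i).astype(np.uint8)
dark=((g<85)).astype(np.uint8)
for nm,x,y,r,z in(('tall',314,162,11,100),('short',264,219,11,62),('jar',346,217,13,40),('brown1',285,186,9,100),('brown2',346,169,9,100),('pad',154,217,24,85)):
    c,st,_=blob(dark,x,y,r); print(nm,c.round(1),st,onz(p,*c,z).round(1))
low=((hsv[...,1]<70)&(g<170)).astype(np.uint8)
for nm,x,y,r,z in(('mat',423,231,32,4),('mat2',488,227,24,4)):
    c,st,m=blob(low,x,y,r); k=cv2.findContours(m,0,2)[0]; k=max(k,key=cv2.contourArea)
    b=cv2.boxPoints(cv2.minAreaRect(k)); w=np.array([onz(p,*q,z) for q in b])
    print(nm,w.mean(0).round(1),[np.linalg.norm(w[i]-w[i-1]).round(1) for i in range(4)],w[:,:2].round().tolist())
hw=((hsv[...,1]<40)&(g>150)).astype(np.uint8)
c,st,m=blob(hw,157,218,45);k=max(cv2.findContours(m,0,2)[0],key=cv2.contourArea)
b=cv2.boxPoints(cv2.minAreaRect(k)); w=np.array([onz(p,*q,62) for q in b]); print('housing',w.mean(0).round(1),w.round().tolist())
a=cv2.resize(im[140:245,240:370],None,fx=3,fy=3); s=cv2.imread('pics/side0.png')[165:290,300:440]; s=cv2.resize(s,(353,315))
cv2.imwrite('pics/crop.png',np.hstack([a,s]))
E
python3 m.py
```

```text
tall [312.6 160.4] [308 155  11  12 101] [587.2 -21.5 100. ]
short [262.8 218. ] [258 213  11  11  88] [455.6  99.7  62. ]
jar [341.6 216.6] [337 207  17  21  83] [460.5 -90.9  40. ]
brown1 [284.4 187.4] [277 179  17  16 209] [523.2  45.4 100. ]
brown2 [344.8 170.1] [337 161  17  17 213] [563.5 -97.2 100. ]
pad [152.8 216.5] [138 202  31  30 711] [458.3 357.8  85. ]
mat [ 428.9 -294.4    4. ] [np.float64(117.1), np.float64(117.6), np.float64(118.1), np.float64(117.6)] [[378.0, -228.0], [495.0, -245.0], [479.0, -362.0], [363.0, -344.0]]
mat2 [ 436.8 -458.8    4. ] [np.float64(91.3), np.float64(91.1), np.float64(91.4), np.float64(90.5)] [[481.0, -413.0], [484.0, -504.0], [393.0, -505.0], [389.0, -414.0]]
housing [459.  358.4  62. ] [[518.0, 438.0, 62.0], [543.0, 311.0, 62.0], [399.0, 280.0, 62.0], [375.0, 405.0, 62.0]]
```

View pics/crop.png

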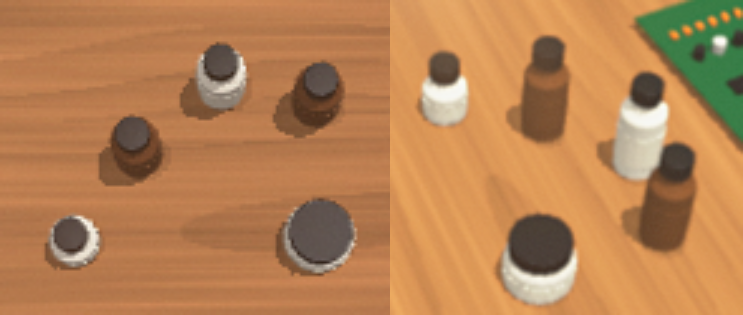

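Top crop: white tall bottle at about (314,165), brown ones beside it, short white lower left and jar lower right. The side crop confirms the white one is tall, standing between two brown ones. The jaw axis at about 14° clears both of the brown bottles.

play_rows:
  series:
    - [[0.552,0.005,-0.348],0.94,0]
    - [[0.552,0.005,-0.348],0.94,0]
    - [[0.552,0.005,-0.348],0.94,0]
    - [[0.552,0.005,-0.348],0.94,0]
    - [[0.552,0.005,-0.348],0.94,0]
    - [[0.552,0.005,-0.348],0.94,0]
    - [[0.552,0.005,-0.348],0.94,0]
    - [[0.552,0.005,-0.348],0.94,0]
    - [[0.552,0.005,-0.348],0.94,0]
    - [[0.552,0.005,-0.348],0.94,0]
    - [[0.552,0.005,-0.348],0.94,0]
    - [[0.552,0.005,-0.348],0.94,0]
    - [[0.552,0.005,-0.348],0.94,0]
    - [[0.552,0.005,-0.348],0.94,0]
    - [[0.552,0.005,-0.348],0.94,0]
    - [[0.552,0.005,-0.348],0.94,0]
    - [[0.552,0.005,-0.348],0.94,0]
    - [[0.552,0.005,-0.348],0.94,0]
    - [[0.552,0.005,-0.348],0.94,0]
    - [[0.552,0.005,-0.348],0.94,0]

```text
clock: 2.1
eef_pos: [587.2, -21.0, 200.5]
eef_rot: [-1.571, -0.001, -1.326]
wrist_force: [0.5, 0.5, -0.0]
finger_gap: 94.2
```

```bash
cat >> h.py <<'E'
def jaw(s):
    M=R.from_euler('xyz',s['eef_rot']).as_matrix(); return M
def plan(x,y,z,ang=None):
    s=manip.read_state(); M=jaw(s); d=M.T@(np.array([x,y,z])-s['eef_pos'])/1000
    a=np.degrees(np.arctan2(M[1,2],M[0,2]))
    print('shift',d.round(4),'jaw',a.round(1),'tilt',M[:,1].round(3), 'twist',None if ang is None else np.radians(a-ang).round(3))
E
python3 - <<'E'
from h import *
import pickle
s=manip.read_state(); print(s['clock'],s['eef_pos'],s['wrist_force'])
im,p=snap('wrist','w1.png'); pickle.dump(p,open('pw1.pkl','wb'))
print(ray(p,320,240)[0], px(p,[587,-21.5,100]),px(p,[523,45,100]))
plan(587,-21.5,31)
E
```

```text
2.1 [587.24380172 -20.97828902 200.46579944] [ 0.5040571   0.45269477 -0.02490957]
[567.48179254  58.54897392 379.56505984] [316.43879965 238.60115272] [257.57780902 140.42290247]
shift [ 1.000e-04  1.694e-01 -2.000e-04] jaw 14.0 tilt [-0.    -0.001 -1.   ] twist None
```

View pics/w1.png

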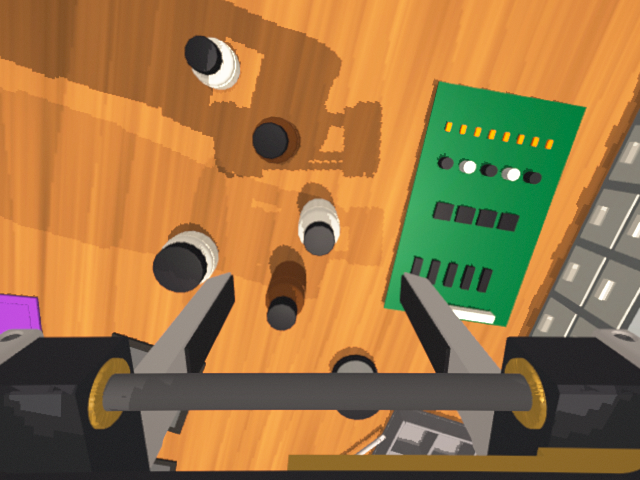

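The wrist view shows the tall white bottle's cap at (319,238), predicted (316,239), so it is within about 2 mm. The finger paths are clear of the brown bottle at (282,312). Descend and grip.

play_rows:
  series:
    - [[0.001,0.03,0],0,0]
    - [[0.001,0.06,0],0,0]
    - [[0.001,0.09,0],0,0]
    - [[0.001,0.12,0],0,0]
    - [[0.001,0.145,0],0,0]
    - [[0.001,0.16,0],0,0]
    - [[0.001,0.169,0],0,0]
    - [[0.001,0.169,0],0,0]
    - [[0.001,0.169,0],0,1]
    - [[0.001,0.169,0],0,1]
    - [[0.001,0.169,0],0,1]
    - [[0.001,0.169,0],0,1]
    - [[0.001,0.169,0],0,1]
    - [[0.001,0.169,0],0,1]
    - [[0.001,0.169,0],0,1]
    - [[0.001,0.169,0],0,1]
    - [[0.001,0.169,0],0,1]
    - [[0.001,0.169,0],0,1]
  squeeze: 35

```text
clock: 3.95
eef_pos: [587.6, -22.2, 31.5]
eef_rot: [-1.571, -0.001, -1.326]
wrist_force: [1.4, 0.9, 1.1]
finger_gap: 39.2
```

```bash
python3 - <<'E'
from h import *
s=manip.read_state(); print(s['clock'],s['eef_pos'],s['wrist_force'],s['finger_gap'])
plan(458.5,358,200)
E
```

```text
3.95 [587.64043178 -22.23808818  31.5035061 ] [1.36540225 0.85745216 1.11624773] 39.22751757852768
shift [-0.4    -0.1689 -0.0333] jaw 14.0 tilt [ 0.    -0.001 -1.   ] twist None
```

Gripped at 39 mm. Lift, then carry over the pad.

play_rows:
  series:
    - [[0,-0.02,0],0,1]
    - [[0,-0.05,0],0,1]
    - [[0,-0.085,0],0,1]
    - [[0,-0.12,0],0,1]
    - [[0,-0.15,0],0,1]
    - [[0,-0.169,0],0,1]
    - [[-0.02,-0.169,-0.002],0,1]
    - [[-0.05,-0.169,-0.004],0,1]
    - [[-0.09,-0.169,-0.007],0,1]
    - [[-0.13,-0.169,-0.011],0,1]
    - [[-0.17,-0.169,-0.014],0,1]
    - [[-0.21,-0.169,-0.017],0,1]
    - [[-0.25,-0.169,-0.021],0,1]
    - [[-0.29,-0.169,-0.024],0,1]
    - [[-0.33,-0.169,-0.027],0,1]
    - [[-0.36,-0.169,-0.03],0,1]
    - [[-0.385,-0.169,-0.032],0,1]
    - [[-0.4,-0.169,-0.033],0,1]
    - [[-0.4,-0.169,-0.033],0,1]
    - [[-0.4,-0.169,-0.033],0,1]

```text
clock: 5.95
eef_pos: [459.0, 357.5, 199.8]
eef_rot: [-1.571, -0.001, -1.326]
wrist_force: [-0.2, -0.2, -2.7]
finger_gap: 39.5
```

```bash
python3 - <<'E'
from h import *
s=manip.read_state(); print(s['clock'],s['eef_pos'],s['wrist_force'],s['finger_gap'],s['joints'].round(2))
im,p=snap('wrist','w2.png'); im2,p2=snap('side','s2.png')
print('pad px',px(p,[458.5,358,85]),'cap',px(p,[*s['eef_pos'][:2],s['eef_pos'][2]-31+100]),'side: foot',px(p2,[*s['eef_pos'][:2],s['eef_pos'][2]-31.5]),'pad',px(p2,[458.5,358,85]))
f=px(p2,[458.5,358,120]).astype(int)
c=cv2.resize(im2[max(0,f[1]-110):f[1]+70,f[0]-90:f[0]+90],(480,480)); print(f)
cv2.imwrite('pics/c2.png',np.hstack([cv2.resize(im,(320,240)).repeat(1,0),np.zeros((240,1,3),np.uint8)])[:,:320,::-1]) 
out=np.zeros((480,800,3),np.uint8); out[:240,:320]=cv2.resize(im,(320,240)); out[:,320:]=c
cv2.imwrite('pics/c2.png',out[:,:,::-1])
plan(458.5,358,118)
E
```

```text
5.95 [458.95567768 357.48455646 199.836349  ] [-0.16560959 -0.23023456 -2.70839384] 39.516896257146776 [ 0.6   0.38  1.43 -0.    1.33  0.36]
pad px [316.53933185 232.82022394] cap [316.68897263 365.70719462] side: foot [282.74748119  87.16244623] pad [284.6428564  116.03712995]
[283 104]
shift [-0.0012  0.082  -0.0005] jaw 13.9 tilt [ 0.    -0.001 -1.   ] twist None
```

View pics/c2.png

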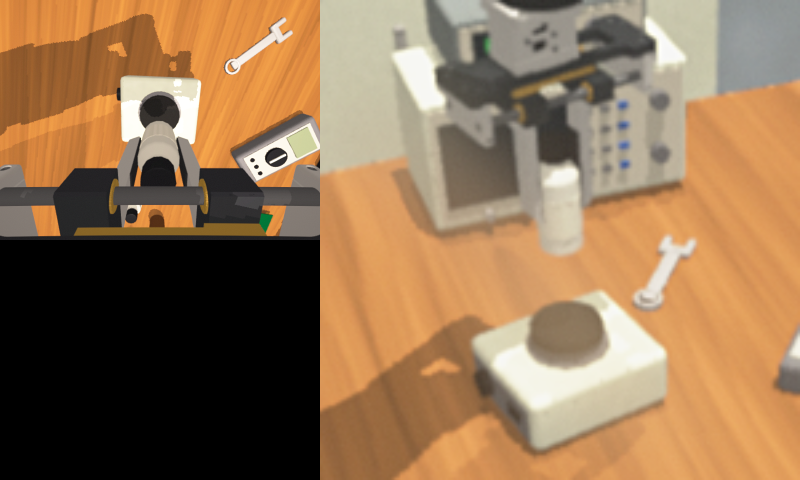

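The wrist and side crops show the bottle upright, with its foot directly above the pad (pad about (320,225) in the wrist picture, predicted (317,233)). Descend to just above the pad, then press.

play_rows:
  series:
    - [[-0.001,0.02,0],0,1]
    - [[-0.001,0.045,0],0,1]
    - [[-0.001,0.065,0],0,1]
    - [[-0.001,0.078,0],0,1]
    - [[-0.001,0.082,0],0,1]
    - [[-0.001,0.085,0],0,1]
    - [[-0.001,0.087,0],0,1]
    - [[-0.001,0.089,0],0,1]
    - [[-0.001,0.09,0],0,1]
    - [[-0.001,0.09,0],0,1]

```text
clock: 7.05
eef_pos: [459.4, 358.0, 110.6]
eef_rot: [-1.57, -0.001, -1.328]
wrist_force: [1.2, -2.6, 4.6]
finger_gap: 39.2
```

play_rows:
  series:
    - [[0,0.0015,0],0,1]
    - [[0,0.003,0],0,1]
    - [[0,0.004,0],0,1]
    - [[0,0.005,0],0,1]
    - [[0,0.005,0],0,1]
  squeeze: 45

```text
clock: 7.55
eef_pos: [459.5, 358.1, 106.4]
eef_rot: [-1.569, -0.001, -1.327]
wrist_force: [-3.1, -3.6, 10.4]
finger_gap: 39.1
```

play_rows:
  series:
    - [[0,0.001,0],0,1]
    - [[0,0.0015,0],0,1]
    - [[0,0.0015,0],0,1]

```text
clock: 7.85
eef_pos: [459.5, 358.1, 106.3]
eef_rot: [-1.569, -0.001, -1.327]
wrist_force: [-5.5, -5.6, 16.3]
finger_gap: 39.0
```

Force rises with no further travel, so the pad is at its stop. Hold.

play_rows:
  series:
    - [[0,0.0015,0],0,1]
    - [[0,0.0015,0],0,1]
    - [[0,0.0015,0],0,1]
    - [[0,0.0015,0],0,1]
    - [[0,0.0015,0],0,1]
    - [[0,0.0015,0],0,1]
    - [[0,0.0015,0],0,1]
    - [[0,0.0015,0],0,1]
    - [[0,0.0015,0],0,1]

```text
clock: 8.75
eef_pos: [459.5, 358.1, 106.3]
eef_rot: [-1.568, -0.001, -1.327]
wrist_force: [-5.3, -7.9, 16.8]
finger_gap: 39.4
```

```bash
python3 - <<'E'
from h import *
s=manip.read_state(); print(s['clock'],s['eef_pos'],s['wrist_force'],s['finger_gap'])
im2,p2=snap('side','s3.png'); f=px(p2,[458.5,358,120]).astype(int)
cv2.imwrite('pics/c3.png',cv2.resize(im2[max(0,f[1]-80):f[1]+70,f[0]-75:f[0]+75],(450,450))[:,:,::-1])
plan(459,358,205);plan(428.9,-294.4,205)
E
```

```text
8.75 [459.54375027 358.14390291 106.34395414] [-5.28940359 -7.8636272  16.7591429 ] 39.37053020556836
shift [ 0.0001 -0.0987 -0.0003] jaw 14.0 tilt [ 0.003 -0.    -1.   ] twist None
shift [ 0.626  -0.0987 -0.1868] jaw 14.0 tilt [ 0.003 -0.    -1.   ] twist None
```

View pics/c3.png

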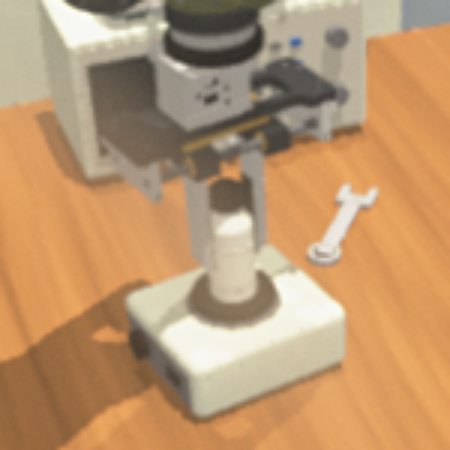

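The crop shows the bottle upright in the middle of the depressed pad. Lift, then carry to the mat.

play_rows:
  series:
    - [[0,-0.005,0],0,1]
    - [[0,-0.012,0],0,1]
    - [[0,-0.025,0],0,1]
    - [[0,-0.05,0],0,1]
    - [[0,-0.08,0],0,1]
    - [[0,-0.099,0],0,1]
    - [[0,-0.099,0],0,1]

```text
clock: 9.5
eef_pos: [460.0, 358.9, 208.3]
eef_rot: [-1.564, 0.001, -1.327]
wrist_force: [-0.5, -0.0, -3.0]
finger_gap: 39.3
```

play_rows:
  series:
    - [[0.02,0,-0.006],0,1]
    - [[0.05,0,-0.015],0,1]
    - [[0.09,0,-0.027],0,1]
    - [[0.13,0,-0.039],0,1]
    - [[0.17,0,-0.051],0,1]
    - [[0.21,0,-0.063],0,1]
    - [[0.25,0,-0.075],0,1]
    - [[0.29,0,-0.087],0,1]
    - [[0.33,0,-0.098],0,1]
    - [[0.37,0,-0.11],0,1]
    - [[0.41,0,-0.122],0,1]
    - [[0.45,0,-0.134],0,1]
    - [[0.49,0,-0.146],0,1]
    - [[0.53,0,-0.158],0,1]
    - [[0.57,0,-0.17],0,1]
    - [[0.6,0,-0.179],0,1]
    - [[0.618,0,-0.185],0,1]
    - [[0.626,0,-0.187],0,1]
    - [[0.626,0,-0.187],0,1]
    - [[0.626,0,-0.187],0,1]

```text
clock: 11.5
eef_pos: [429.6, -292.8, 205.8]
eef_rot: [-1.564, 0.002, -1.327]
wrist_force: [-0.4, -0.3, -2.1]
finger_gap: 39.1
```

```bash
python3 - <<'E'
from h import *
s=manip.read_state(); print(s['clock'],s['eef_pos'],s['wrist_force'],s['finger_gap'],s['joints'].round(2))
im,p=snap('wrist','w4.png'); im2,p2=snap('side','s4.png')
print('mat px',px(p,[428.9,-294.4,4]),px(p2,[428.9,-294.4,4]))
f=px(p2,[428.9,-294.4,100]).astype(int); print(f)
c=cv2.resize(im2[f[1]-140:f[1]+140,f[0]-140:f[0]+140],(400,400))
out=np.zeros((400,800,3),np.uint8); out[:300,:400]=cv2.resize(im,(400,300)); out[:,400:]=c
cv2.imwrite('pics/c4.png',out[:,:,::-1])
plan(428.9,-294.4,36)
E
```

```text
11.5 [ 429.61075792 -292.84826947  205.7668349 ] [-0.38056724 -0.28650424 -2.13335536] 39.05569053812098 [-0.67  0.23  1.61  0.01  1.3  -0.92]
mat px [314.65830031 214.61083688] [386.44928226 357.36599304]
[392 330]
shift [ 0.0017  0.1701 -0.0024] jaw 14.0 tilt [ 0.006  0.003 -1.   ] twist None
```

View pics/c4.png

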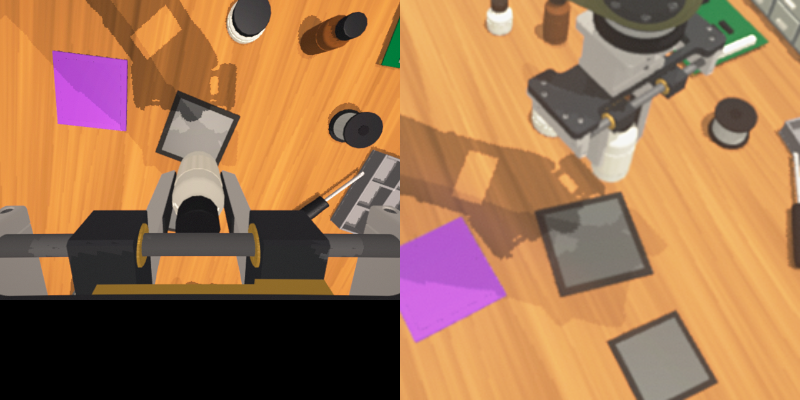

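The pictures show the bottle upright over the larger black mat (wrist picture full scale about (316,208), predicted (315,215)), with the smaller mat and the purple one well apart. Lower it.

play_rows:
  series:
    - [[0.002,0.03,-0.002],0,1]
    - [[0.002,0.065,-0.002],0,1]
    - [[0.002,0.1,-0.002],0,1]
    - [[0.002,0.13,-0.002],0,1]
    - [[0.002,0.15,-0.002],0,1]
    - [[0.002,0.162,-0.002],0,1]
    - [[0.002,0.166,-0.002],0,1]
    - [[0.002,0.168,-0.002],0,1]
    - [[0.002,0.169,-0.002],0,1]
    - [[0.002,0.17,-0.002],0,1]
    - [[0.002,0.17,-0.002],0,1]

```text
clock: 12.7
eef_pos: [429.6, -294.8, 36.6]
eef_rot: [-1.563, 0.001, -1.326]
wrist_force: [0.7, -0.6, -2.3]
finger_gap: 39.0
```

play_rows:
  series:
    - [[0,0.0006,0],0,1]
    - [[0,0.0012,0],0,1]
    - [[0,0.0016,0],0,1]
    - [[0,0.0016,0],0,1]
    - [[0,0.0016,0],0,1]

```text
clock: 13.2
eef_pos: [429.8, -294.9, 35.5]
eef_rot: [-1.563, 0.0, -1.326]
wrist_force: [-1.6, 1.3, 4.9]
finger_gap: 38.7
```

Contact is made. Open gently, wait, then rise.

play_rows:
  series:
    - [[0,0,0],0,0.55]
    - [[0,0,0],0,0.5]
    - [[0,0,0],0,0.4]
    - [[0,0,0],0,0.3]
    - [[0,0,0],0,0.1]
    - [[0,0,0],0,0]
    - [[0,0,0],0,0]
    - [[0,0,0],0,0]
    - [[0,-0.02,0],0,0]
    - [[0,-0.05,0],0,0]
    - [[0,-0.09,0],0,0]
    - [[0,-0.13,0],0,0]
    - [[0,-0.17,0],0,0]
    - [[0,-0.2,0],0,0]
    - [[0,-0.2,0],0,0]
    - [[0,-0.2,0],0,0]

```text
clock: 14.8
eef_pos: [428.2, -295.4, 235.4]
eef_rot: [-1.563, -0.0, -1.326]
wrist_force: [-0.1, 0.7, -0.1]
finger_gap: 94.0
```

```bash
python3 - <<'E'
from h import *
s=manip.read_state(); print(s['clock'],s['eef_pos'],s['wrist_force'],s['finger_gap'])
im,p=snap('wrist','w5.png'); im2,p2=snap('side','s5.png')
print('mat',px(p,[428.9,-294.4,4]),'cap',px(p,[429.8,-294.9,104]),'side cap',px(p2,[429.8,-294.9,104]))
out=np.zeros((480,800,3),np.uint8); out[:300,:400]=cv2.resize(im,(400,300)); out[:,400:]=cv2.resize(im2[:,220:620],None,fx=1,fy=1)
cv2.imwrite('pics/c5.png',out[:,:,::-1])
E
```

```text
14.8 [ 428.21825686 -295.37664162  235.41592428] [-0.09855655  0.6662523  -0.14311148] 94.0396851274895
mat [315.9871468  207.30348073] cap [317.41554791 228.83865875] side cap [393.34003692 329.64489942]
```

View pics/c5.png

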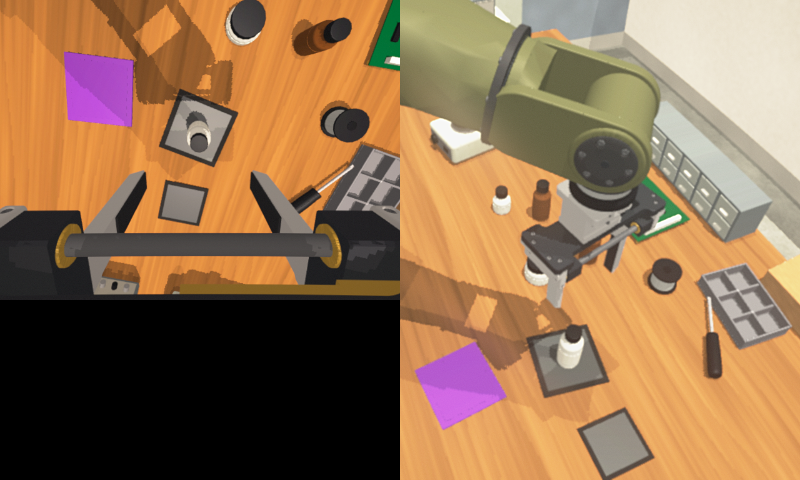

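The bottle stands upright in the middle of the larger black mat, with its cap at side (393,333) against the predicted (393,330). The short bottle is still standing at side (321,200), and the gripper is clear.

```bash
python3 -c "
from cell import manip
print(manip.sign_off())"
```

```text
the job is handed in; nothing more can be done
None
```

I pressed the tall white bottle on the mixer pad, stood it upright on the larger black mat, let go, and handed the job in at about 15 s on the robot's clock.

- **Press:** The pad reached its hard stop. The last push added about 6 N with only 0.1 mm of travel. I held it there for roughly 1.2 s at about 19 N, including the bottle's weight.
- **Placing:** In the last wrist and side pictures the bottle stands upright near the mat's centre, about 1 mm off by the gripper position. The gripper is open, and the tool is 235 mm above the bench, touching nothing.
- **Short bottle:** It stands where it was.
- **Disagreements:** The wrist camera was off by up to 7 pixels from what I predicted, and the tool was tilted about 0.007 rad at placing. Neither affected the result.

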